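# Hang the pliers rack on its two hooks

## Task

Clear the bench by hanging the empty pliers rack up on its stand: pick it up by the wooden sleeve and set its carrying bar down into both hooks, gently, so that neither clamped hook is pushed down. The hooks were set by eye and are not level with each other, so keep hold and feel that both of them have taken the rack's weight before you let go, and do not let it drop. Leave it hanging still, and the other things on the bench undisturbed.

Things in the scene. Friction and masses are not known exactly. Their poses are not given: they have to be found in the camera images.
- rack: empty steel pliers rack standing on the bench: 242 mm wide (y), 84 deep (x), 135 high, 0.52 to 0.82 kg, balanced, same front and back. Origin under its middle; y along its bars, z up. A-shaped end frames at y = +/-118 mm, joined by 6 mm pliers rods (x +/-24 at z 45; x +/-33 at z 14) and, at the top, by the round carrying bar (10 mm diameter, axis z 125)
- bar (a point): middle of the carrying bar's axis, 125 mm above the rack's origin, axes as the rack's; also the centre of the wooden sleeve on the bar to hold it by: 70 mm long (y), 18 wide (x), 20 high, flat sides to grip across x from above
- stand: hanging stand fixed to the bench: two 30 x 30 mm uprights at y = +/-85 mm, tops z 225, low crossbar behind (z 60 to 90). Origin at bench level midway between the uprights, in their front faces' plane; x points from the hook tips to the uprights, z up. Hung bar: along y, axis at x -60, z 190 nominal; the hooks then pass under it and above the pliers rods, so it goes on from the front (-x)
- post_left: slotted upright at y +85 mm of the stand, with a J hook of 8 mm round steel clamped in its slot. Origin at bench level on its front face, axes as the stand's. The hook's height was set by eye: up to 8 mm above or below nominal, independently of the other; this pose, the upright's, does not show it. The clamp holds firm as long as the hook is pressed with less than 15 N
- post_right: slotted upright at y -85 mm of the stand with its hook, shaped as the left one, height also off by up to 8 mm. Each hook runs level out to x -44 mm, dips into an open U (12 mm flat floor, sloping sides) and ends in a lip at x -78, the mouth about 25 mm wide. The seated bar's axis is at x -60 (+/-5), z 190 nominal; lip top z 214, inner shoulder top z 204, underside z 177
- jar: plastic jar with lid, 64 mm diameter, 75 mm high, origin under its middle; a bystander
- hammer: hammer lying on the bench, 220 mm long, origin near its middle; a bystander
- pliers: pair of pliers lying on the bench, about 135 mm long, origin at the pivot; a bystander

How it is judged:
On the way, in this order (a step that is already met when the one before it is completed fails the run):
1. the rack is lifted clear of the bench in the gripper (height (world z) of rack above 0.03 m and contact force between the fingers and rack above 1 N), for 0.2 s.
2. still held, the bar is down in both hooks and each of them carries at least 1.5 N (contact force between the fingers and rack above 1 N and contact force between rack and post_left above 1.5 N and contact force between rack and post_right above 1.5 N and x of bar in the frame of stand between -0.068 and -0.052 m and z of bar in the frame of stand between 0.179 and 0.201 m and angle between the y axis of rack and the y axis of stand, either way round below 0.09 rad), for 0.3 s.
At the end, for the whole second after the job is handed in: The rack hangs upright (within 0.13 rad) and still (under 0.03 m/s) from both hooks, each carrying more than 0.8 N, its bar in the hooks' throats (60 mm in front of the uprights within 8 mm, 179 to 201 mm high at its middle, in line with the hooks within 0.09 rad), let go by the gripper (contact force between rack and post_left above 0.8 N and contact force between rack and post_right above 0.8 N and x of bar in the frame of stand between -0.068 and -0.052 m and z of bar in the frame of stand between 0.179 and 0.201 m and angle between the y axis of rack and the y axis of stand, either way round below 0.09 rad and angle between rack's own z axis and vertical below 0.13 rad and linear speed of rack below 0.03 m/s and contact force between the fingers and rack below 0.1 N); the robot touches nothing.
It fails at once if a hook was pressed with more than 15 N (contact force between rack and post_left above 15 N or contact force between rack and post_right above 15 N).
It fails at once if the rack was dropped (moving faster than 0.12 m/s with no finger on it) (contact force between the fingers and rack below 0.02 N and linear speed of rack above 0.12 m/s).
It fails at once if a bystander was disturbed (moved more than 20 mm) (distance of any of jar, hammer, pliers from where it was at the start of the episode above 0.02 m).
It also fails if it takes over 51 s, if anything falls off the work surface, if the arm or the gripper's body presses on something with over 40 N, if the wrist force passes 120 N, or if a joint passes its speed limit or range.

## Robot

A 6-joint arm with a two-finger parallel gripper is mounted at the origin on the work surface. World frame = base frame: x ahead of the robot, y to its left, z up, the work surface at z = 0. Lengths are in m, angles in rad, forces in N, time in s.
With the tool pointing down it reaches from about 0.3 to 0.875 m from the base axis. Payload 6.4 kg.
Tool frame: the origin (TCP) lies midway between the tips of the shut fingers; the grasp point (between the pads) lies 19 mm behind it; z points along the fingers, y is the line along which they close (so a half turn about z gives the same grasp; the last joint's range is limited). The gripper opens to 85 mm and grips with 20 to 120 N. Pads are 22 mm wide; open, the fingers measure 114 mm over their backs; the gripper's body (76 mm by 85 mm) begins 54 mm behind the grasp point. The pads swing forward as they close: fully open they stand 13 mm farther back than shut.
Start: joints at [-1.486, 0.181, 1.607, -0, 1.354, -0.206], TCP at [0.165, -0.551, 0.201] pointing down, gripper open.
Joint ranges: [-2.99, 2.99], [-0.89, 2.07], [0.3, 2.58], [-1.14, 4.28], [0, 2.63], [-3.12, 3.12]. Speed limits (rad/s): [2.57, 2.57, 3.01, 3.14, 3.14, 3.14].

## Interface

Orientations are given as a unit quaternion [w, x, y, z].
In Python, from bench import sensors, vision, ctrl gives the robot as it stands.
- The arm moves only by the tool carry_out, never from a script. Its argument "deltas" is text: rows parted by semicolons, each of 7 numbers parted by spaces: the shift along the tool's x, y, z in mm, then the turn, a rotation vector about the tool's x, y, z in rad, then the closure, from 0 (fully open) to 1 (shut). In form: tx ty tz ax ay az claw; .... A call has 1 to 12 rows; each row is the pose to reach, as a shift and turn from the pose commanded when the call began, along the tool's axes at that moment; what a row does not reach only later rows make up. A row lasts 1/8 s, in which the tool goes at most 62.5 mm and 10.7 degrees, less where a joint would pass 70% of its speed; a pose out of reach is approached as far as the arm can. A call with a gripper value outside its range is refused whole. The fingers move at their own pace and stop on an object; the grip force is fixed at half the most. Time passes only in rows, so rows that repeat a pose let the fingers close. It gives the time, the measured TCP pose, the force, the opening and the grip force at its end, in the units of the state.
- sensors.get_obs(): the state, without advancing time (a new reading comes with each control period).
- vision.camera(name): name is "scene" or "side" or "wrist"; returns the picture (420x560x3 uint8, blue, green, red); there is no depth.
- vision.camera_model(name): a dict with "K" (3x3 intrinsics, pixels), "k1" (the pictures are not rectified: a ray, as slopes to the right and down, at radius r is drawn at 1 + k1 r^2 times it, then the intrinsics apply), "extrinsics" (4x4, takes a point from world to camera coordinates); the wrist camera has in their place "hand_eye" (4x4, takes a point from camera to tool coordinates, whose origin is the TCP and whose axes are the flange's). Camera axes: x right, y down, z forward; pixel columns grow to the right and rows downward; lengths in m; the calibration is good to about 2 mm. A picture is of the moment at which its call begins: read the wrist's pose just before it. camera_model takes no time and is no camera call.
- ctrl.hand_in(): hands the job in; it is judged then, once.
The state is a dict: "time_s": time; "q": joint angles; "dq": joint speeds; "joint_efforts": joint torques, N m; "eef_pos": TCP position; "eef_rot": TCP orientation; "wrist_force": force on the tool from outside, world axes, zero at the start; "torque": the same for the moment, N m; "opening": opening from 0.0 (shut) to 1.0 (fully open); "grasp_force": force on a finger pad.
Only numpy, scipy, OpenCV 4.12 (cv2) and the standard library are available. Lean on these libraries where they do the work, as an engineer would, in place of code of your own. Each camera call takes 0.05 s, during which the arm holds its last target. There are 200 camera calls.

## Working session

There is one attempt and no reset: what is moved stays moved. The work goes in short steps, Python scripts to look and compute and a tool call to move; the robot and the scene stay as the last step left them, time stands still between calls to the robot, and variables do not carry over. Pictures are saved under pics/ and viewed, at most 10 in all, crops included, and the job is handed in when it is done.

Besides the shell and the picture viewer there is one more tool, called as name(argument=value, ...) on one line, values as JSON. carry_out: Moves the arm, as the interface text tells. Its arguments: {"type":"object","properties":{"deltas":{"type":"string"}},"required":["deltas"]}

```bash
ls; mkdir -p pics; python3 - <<'E'
from bench import sensors, vision, ctrl
import cv2,numpy as np
np.set_printoptions(precision=4,suppress=True)
o=sensors.get_obs();print(o)
for n in ["scene","side"]:
    cv2.imwrite(f"pics/{n}0.png",vision.camera(n)); 
for n in ["scene","side","wrist"]: print(n,vision.camera_model(n))
E
```

```text
pics
{'time_s': 0.0, 'q': array([-1.4863,  0.1815,  1.608 ,  0.    ,  1.3538, -0.2063]), 'dq': array([-0.0011, -0.0003, -0.001 ,  0.0021,  0.002 ,  0.0013]), 'joint_efforts': array([  0.0008, -44.4872, -35.1335,  -0.0003,   0.0089,  -0.    ]), 'eef_pos': array([ 0.1648, -0.5502,  0.2005]), 'eef_rot': array([-0.0009,  0.9894,  0.1449,  0.0001]), 'wrist_force': array([-0.0503,  0.4795, -0.0613]), 'torque': array([-0.0499,  0.0133, -0.0002]), 'grasp_force': 0.0, 'opening': 1.0031104909539983}
scene {'K': array([[521.1064,   0.    , 278.2739],
       [  0.    , 521.1064, 203.8324],
       [  0.    ,   0.    ,   1.    ]]), 'k1': 0.052581587768161867, 'extrinsics': array([[-0.3423,  0.9396, -0.0036,  0.1738],
       [ 0.6249,  0.2248, -0.7477, -0.2763],
       [-0.7017, -0.2582, -0.6641,  1.807 ],
       [ 0.    ,  0.    ,  0.    ,  1.    ]])}
side {'K': array([[473.6245,   0.    , 278.0253],
       [  0.    , 473.6245, 210.0317],
       [  0.    ,   0.    ,   1.    ]]), 'k1': -0.13553146333336655, 'extrinsics': array([[-0.733 , -0.6799,  0.0205,  0.4301],
       [-0.3434,  0.3439, -0.874 ,  0.2781],
       [ 0.5872, -0.6476, -0.4856,  0.8236],
       [ 0.    ,  0.    ,  0.    ,  1.    ]])}
wrist {'K': array([[337.1672,   0.    , 280.1915],
       [  0.    , 337.1672, 214.4907],
       [  0.    ,   0.    ,   1.    ]]), 'k1': 0.029447659495572546, 'hand_eye': array([[ 0.0011, -0.9659, -0.2591,  0.0654],
       [ 1.    ,  0.0011, -0.    , -0.0007],
       [ 0.0003, -0.2591,  0.9659, -0.1716],
       [ 0.    ,  0.    ,  0.    ,  1.    ]])}
```

View pics/scene0.png

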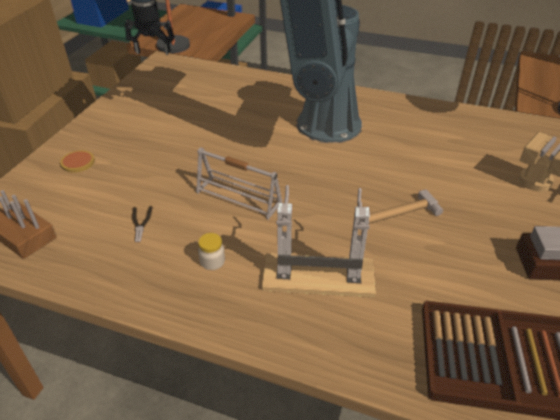

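View pics/side0.png

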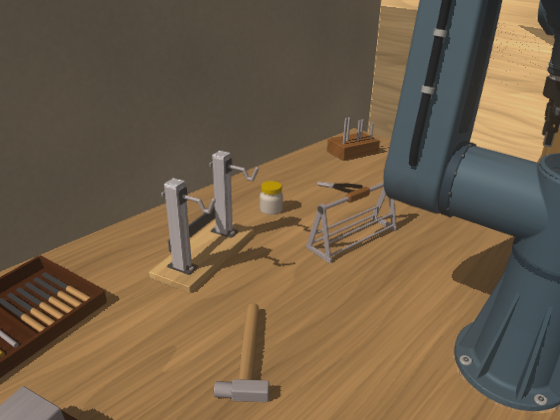

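The scene view shows the rack's sleeve near (237,162), and the stand's uprights at (285,205) and (362,212). The side view shows the sleeve near (358,193) and the posts at (177,182) and (222,155). I'll enlarge both for pixel picking.

```bash
cat > h.py <<'E'
import numpy as np,cv2
from scipy.optimize import least_squares
from scipy.spatial.transform import Rotation as R
from bench import sensors,vision
np.set_printoptions(precision=4,suppress=True)
def model(n,obs=None):
    m=vision.camera_model(n)
    if n!="wrist": return m["K"],m["k1"],m["extrinsics"]
    T=np.eye(4);w,x,y,z=obs["eef_rot"];T[:3,:3]=R.from_quat([x,y,z,w]).as_matrix();T[:3,3]=obs["eef_pos"]
    return m["K"],m["k1"],np.linalg.inv(T@m["hand_eye"])
def proj(M,p):
    K,k,E=M;c=E[:3,:3]@np.asarray(p)+E[:3,3];s=c[:2]/c[2];s=s*(1+k*(s@s));return K[:2,:2]@s+K[:2,2]
def tri(obs,x0=(0.4,-0.1,0.1)):
    "obs: list of (model,(u,v))"
    f=lambda p:np.concatenate([proj(M,p)-uv for M,uv in obs])
    s=least_squares(f,x0);return s.x,np.abs(s.fun).max()
E
python3 - <<'E'
import cv2,numpy as np
a=cv2.imread("pics/scene0.png");b=cv2.imread("pics/side0.png")
A=cv2.resize(a[140:300,185:385],None,fx=4,fy=4,interpolation=cv2.INTER_CUBIC)[:600]
B=cv2.resize(b[145:295,145:405],None,fx=3,fy=3,interpolation=cv2.INTER_CUBIC)
cv2.imwrite("pics/A.png",A);cv2.imwrite("pics/B.png",B);print(A.shape,B.shape)
E
```

```text
(600, 800, 3) (450, 780, 3)
```

View pics/A.png

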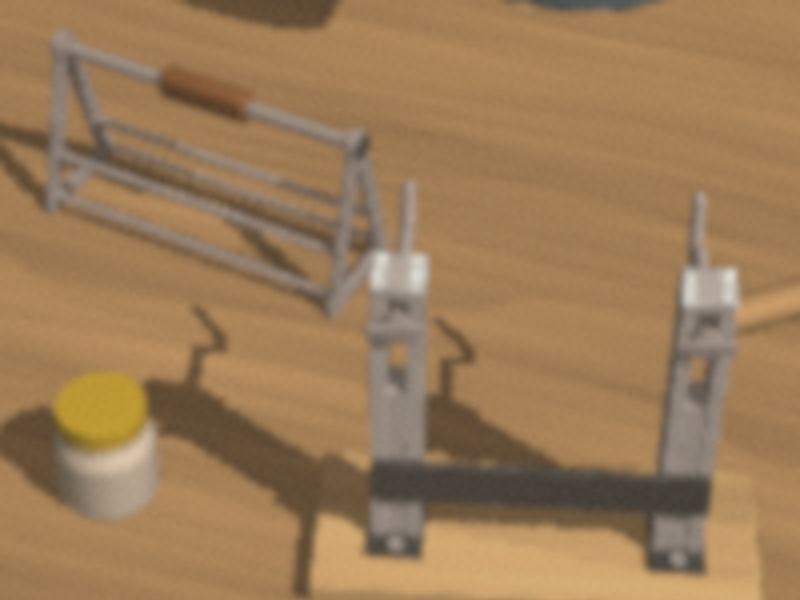

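View pics/B.png

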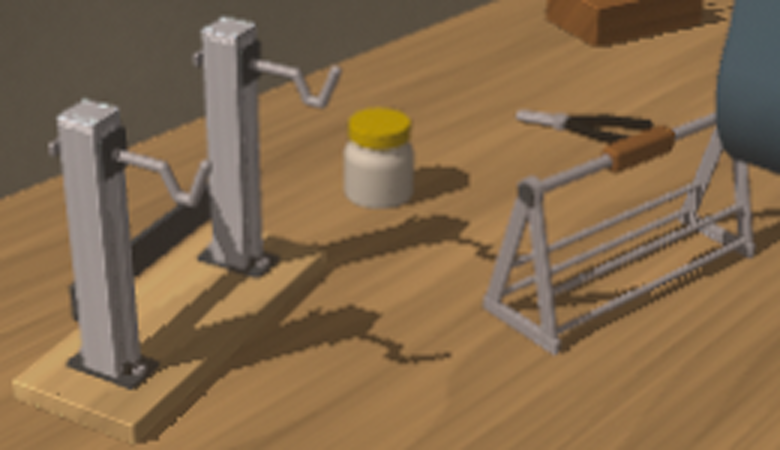

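```bash
cat > t.py <<'E'
from h import *
S=model("scene");D=model("side")
s=lambda x,y:(185+(x+.5)/4-.5,140+(y+.5)/4-.5); d=lambda x,y:(145+(x+.5)/3-.5,145+(y+.5)/3-.5)
P=dict(topL=((709,286),(89,116)),topR=((400,273),(230,29)),lipL=((700,195),(205,166)),lipR=((409,184),(336,71)),
 barPy=((359,143),(527,190)),sleeve=((206,91),(642,147)),jar=((102,400),(380,120)))
for n,(a,b) in P.items(): x,e=tri([(S,s(*a)),(D,d(*b))]);P[n]=x;print(n,x,"%.2f"%e)
v=P['topL']-P['topR'];print("stand yaw",np.arctan2(-v[0],v[1]),np.linalg.norm(v))
v=P['barPy']-P['sleeve'];print("rack yaw",np.arctan2(-v[0],v[1]),np.linalg.norm(v))
E
python3 t.py
```

```text
topL [0.6456 0.2462 0.2224] 0.12
topR [0.6922 0.0826 0.2226] 0.23
lipL [0.5562 0.2216 0.2094] 0.32
lipR [0.6031 0.0573 0.2089] 0.12
barPy [ 0.4802 -0.0205  0.1269] 0.09
sleeve [ 0.4597 -0.1411  0.1261] 0.29
jar [ 0.7108 -0.1046  0.0755] 0.10
stand yaw 0.2775028765000342 0.17010822085762295
rack yaw -0.1678588054657195 0.12234290086933462
```

Both views agree within 0.3 px. The sleeve is at (0.460, -0.141, 0.126), the stand yaw is 0.277, and the lips are at about the same height. Next I'll compute the approach.

```bash
cat >> h.py <<'E'
def delta(pos,yaw):
    "shift (mm) and turn in present tool axes to reach pos with tool down and tool y at world angle yaw (mod pi)"
    o=sensors.get_obs();w,x,y,z=o["eef_rot"];A=R.from_quat([x,y,z,w])
    c,s=np.cos(yaw),np.sin(yaw);B=R.from_matrix(np.array([[-s,c,0],[c,s,0],[0,0,-1]]).T)
    rv=min(((A.inv()*B*R.from_rotvec([0,0,k])).as_rotvec() for k in(0,np.pi)),key=np.linalg.norm)
    return A.inv().apply(np.array(pos)-o["eef_pos"])*1e3,rv
E
python3 -c "
from h import *
print(*delta([.4597,-.1411,.245],-.168))"
```

```text
[ 399.8184 -307.5639  -43.8199] [-0.0012 -0.0011 -1.112 ]
```

carry_out(deltas="40 -31 -44 0 0 -0.11 0; 90 -69 -44 0 0 -0.25 0; 140 -108 -44 0 0 -0.39 0; 190 -146 -44 0 0 -0.53 0; 240 -185 -44 0 0 -0.67 0; 290 -223 -44 0 0 -0.81 0; 335 -258 -44 0 0 -0.93 0; 370 -285 -44 0 0 -1.03 0; 390 -300 -44 0 0 -1.09 0; 400 -308 -44 0 0 -1.112 0; 400 -308 -44 0 0 -1.112 0; 400 -308 -44 0 0 -1.112 0")

```text
time_s: 1.6
eef_pos: [0.4593, -0.1419, 0.2452]
eef_rot: [-0.0, 0.764, 0.645, -0.0]
wrist_force: [0.7, -0.2, 0.7]
opening: 1.003
grasp_force: 0.0
```

```bash
python3 - <<'E'
from h import *
o=sensors.get_obs();print(o["eef_pos"],o["wrist_force"],o["time_s"])
im=vision.camera("wrist");M=model("wrist",o)
cv2.imwrite("pics/w1.png",im)
print(proj(M,[.4597,-.1411,.126]),proj(M,[.4802,-.0205,.127]))
E
```

```text
[ 0.4593 -0.1419  0.2452] [ 0.7109 -0.176   0.7025] 1.6
[280.9551 200.5409] [281.0225  47.7028]
```

View pics/w1.png

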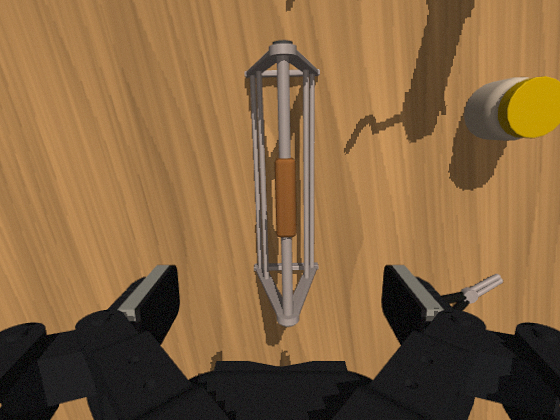

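The wrist view shows the sleeve centred at (285.5,197.5) against a predicted (281,200.5). The bar is tilted by about 0.018 rad. I'll correct by about +3.5 mm in y, +2 mm in x and -0.018 rad, then descend.

carry_out(deltas="2 3.5 20 0 0 -0.018 0; 2 3.5 50 0 0 -0.018 0; 2 3.5 80 0 0 -0.018 0; 2 3.5 105 0 0 -0.018 0; 2 3.5 125 0 0 -0.018 0; 2 3.5 136 0 0 -0.018 0; 2 3.5 139 0 0 -0.018 0; 2 3.5 139 0 0 -0.018 0.3; 2 3.5 139 0 0 -0.018 0.6; 2 3.5 139 0 0 -0.018 0.75; 2 3.5 139 0 0 -0.018 1; 2 3.5 139 0 0 -0.018 1")

```text
time_s: 3.15
eef_pos: [0.4636, -0.1397, 0.1065]
eef_rot: [0.0, 0.758, 0.652, 0.0]
wrist_force: [-0.4, -0.9, 0.0]
opening: 0.001
grasp_force: 0.0
```

carry_out(deltas="0 0 0 0 0 0 1; 0 0 0 0 0 0 1; 0 0 0 0 0 0 1; 0 0 0 0 0 0 1")

```text
time_s: 3.65
eef_pos: [0.4636, -0.1397, 0.1064]
eef_rot: [-0.0, 0.758, 0.652, -0.0]
wrist_force: [0.3, -1.3, 0.6]
opening: 0.002
grasp_force: 0.0
```

```bash
python3 - <<'E'
from h import *
a=vision.camera("wrist");b=vision.camera("side");s=vision.camera("scene")
B=cv2.resize(b[120:270,280:480],(400,300),interpolation=cv2.INTER_CUBIC)
S=cv2.resize(s[110:230,180:340],(400,300),interpolation=cv2.INTER_CUBIC)
W=cv2.resize(a,(400,300))
cv2.imwrite("pics/c2.png",np.vstack([np.hstack([W,B]),np.hstack([S,S*0])]))
E
```

```text
(no output)
```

View pics/c2.png

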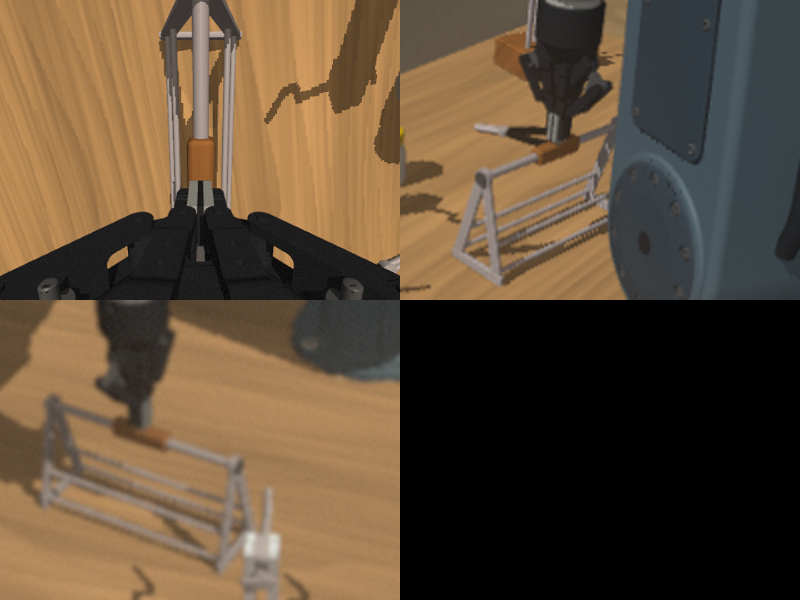

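The fingers shut on nothing, and they look to be above the sleeve. I'll triangulate the fingertips against the reported TCP.

```bash
python3 - <<'E'
from h import *
S=model("scene");D=model("side");o=sensors.get_obs();W=model("wrist",o)
print("tip",tri([(S,(234.8,159.6)),(D,(358.5,190))]), "eef",o["eef_pos"],o["wrist_force"],o["opening"])
e=o["eef_pos"]
for n,M in (("S",S),("D",D),("W",W)): print(n,[proj(M,e+[0,0,h]) for h in (0,.01,.02,.03)])
print("sleeve now",tri([(S,(180+142/2.5,110+133/2.5)),(D,(280+158/2,120+149/2))]))
E
```

```text
tip (array([ 0.4618, -0.143 ,  0.1353]), np.float64(0.11208891610240812)) eef [ 0.4636 -0.1397  0.1064] [-0.4136 -0.1789 -0.0802] -0.0032972155198348675
S [array([236.2949, 168.676 ]), array([236.0867, 165.806 ]), array([235.8763, 162.9091]), array([235.6639, 159.9847])]
D [array([355.9933, 200.8435]), array([356.4069, 197.155 ]), array([356.8227, 193.4357]), array([357.2406, 189.6853])]
W [array([280.5627, 250.1888]), array([280.5592, 257.2179]), array([280.5553, 265.0819]), array([280.551 , 273.9399])]
sleeve now (array([ 0.4586, -0.1403,  0.1239]), np.float64(0.6377953884375529))
```

Either the fingertips end about 29 mm above the TCP or they are hidden inside the sleeve. I'll open, rise and shut in free air to see where the tips really are.

carry_out(deltas="0 0 0 0 0 0 0; 0 0 0 0 0 0 0; 0 0 0 0 0 0 0; 0 0 0 0 0 0 0; 0 0 -20 0 0 0 0; 0 0 -50 0 0 0 0; 0 0 -80 0 0 0 0; 0 0 -80 0 0 0 1; 0 0 -80 0 0 0 1; 0 0 -80 0 0 0 1; 0 0 -80 0 0 0 1; 0 0 -80 0 0 0 1")

```text
time_s: 5.3
eef_pos: [0.4633, -0.1396, 0.1859]
eef_rot: [-0.0, 0.758, 0.652, -0.0]
wrist_force: [-0.3, 0.4, 0.3]
opening: -0.001
grasp_force: 0.0
```

```bash
python3 - <<'E'
from h import *
o=sensors.get_obs();W=model("wrist",o);S=model("scene");D=model("side")
a=vision.camera("wrist");b=vision.camera("side");s=vision.camera("scene")
e=o["eef_pos"];print(e,o["opening"],"W0",proj(W,e),"S",proj(S,e),"D",proj(D,e))
cr=lambda im,c,w,f:cv2.resize(im[c[1]-w*3//4:c[1]+w*3//4,c[0]-w:c[0]+w],(400,300),interpolation=cv2.INTER_CUBIC)
B=cr(b,(358,170),60,0);C=cr(s,(237,150),60,0)
cv2.imwrite("pics/c3.png",np.vstack([np.hstack([cv2.resize(a,(400,300)),B]),np.hstack([C,cr(a,(280,230),80,0)])]))
E
```

```text
[ 0.4633 -0.1396  0.1859] -0.0012300643892691635 W0 [280.5615 250.1881] S [234.6553 145.0548] D [359.3985 170.7075]
```

View pics/c3.png

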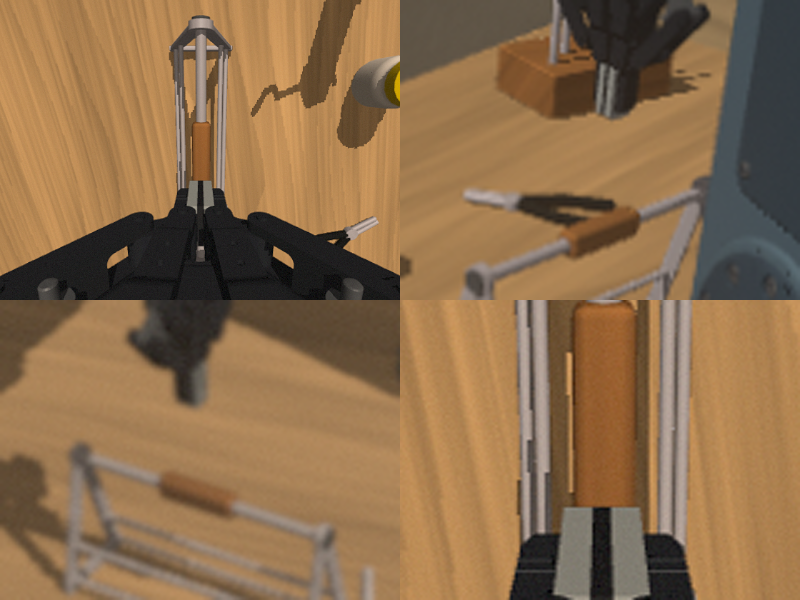

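The fingertips sit about 30 mm behind the reported TCP: scene tip (234,136) against projected (234.7,145), side tip (360,159.5) against (359,171). So the grasp point is about 48 mm behind the reported TCP, and the grasp needs TCP z at about 0.077. The rack wasn't touched and the alignment is good.

carry_out(deltas="0 0 0 0 0 0 0; 0 0 0 0 0 0 0; 0 0 0 0 0 0 0; 0 0 0 0 0 0 0; 0 1 30 0 0 0 0; 0 1 60 0 0 0 0; 0 1 85 0 0 0 0; 0 1 102 0 0 0 0; 0 1 109 0 0 0 0; 0 1 109 0 0 0 0; 0 1 109 0 0 0 0.4; 0 1 109 0 0 0 0.6")

```text
time_s: 6.95
eef_pos: [0.4651, -0.1402, 0.0782]
eef_rot: [0.001, 0.758, 0.652, 0.0]
wrist_force: [-0.4, 1.0, -0.1]
opening: 0.608
grasp_force: 0.0
```

carry_out(deltas="0 0 0 0 0 0 0.75; 0 0 0 0 0 0 1; 0 0 0 0 0 0 1; 0 0 0 0 0 0 1; 0 0 0 0 0 0 1")

```text
time_s: 7.58
eef_pos: [0.4644, -0.1399, 0.0778]
eef_rot: [-0.0, 0.758, 0.652, -0.0]
wrist_force: [-2.0, 0.3, 5.7]
opening: 0.198
grasp_force: 59.8
```

Gripped: opening 0.198 (about 17 mm) at 60 N. Now I'll lift gently.

carry_out(deltas="0 0 -2 0 0 0 1; 0 0 -6 0 0 0 1; 0 0 -14 0 0 0 1; 0 0 -26 0 0 0 1; 0 0 -40 0 0 0 1; 0 0 -55 0 0 0 1; 0 0 -70 0 0 0 1; 0 0 -85 0 0 0 1; 0 0 -98 0 0 0 1; 0 0 -106 0 0 0 1; 0 0 -110 0 0 0 1; 0 0 -110 0 0 0 1")

```text
time_s: 9.07
eef_pos: [0.4645, -0.1399, 0.1873]
eef_rot: [-0.0, 0.758, 0.652, -0.0]
wrist_force: [-0.7, -0.7, -6.2]
opening: 0.197
grasp_force: 58.9
```

```bash
python3 - <<'E'
from h import *
o=sensors.get_obs();print(o["eef_pos"],o["wrist_force"],o["torque"],o["opening"],o["grasp_force"])
# grip yaw vs rack yaw: keep tool yaw now, turn by stand-rack; tool y angle should become stand yaw
c,s=np.cos(.2775),np.sin(.2775);t=np.array([.5968,.1439])-.11*np.array([c,s])
print(*delta([*t,.1885],.2775))
E
```

```text
[ 0.4645 -0.1399  0.1873] [-0.7209 -0.6962 -6.1895] [ 0.0455  0.0384 -0.0473] 0.19732881731665944 58.853044509887695
[254.7418 -11.7108  -1.1532] [-0.0001 -0.0001 -0.4275]
```

carry_out(deltas="10 0 -1 0 0 -0.02 1; 30 -1 -1 0 0 -0.05 1; 60 -3 -1 0 0 -0.10 1; 90 -4 -1 0 0 -0.15 1; 120 -6 -1 0 0 -0.20 1; 150 -7 -1 0 0 -0.25 1; 180 -8 -1 0 0 -0.30 1; 205 -9 -1 0 0 -0.345 1; 230 -11 -1 0 0 -0.385 1; 247 -12 -1 0 0 -0.415 1; 255 -12 -1 0 0 -0.4275 1; 255 -12 -1 0 0 -0.4275 1")

```text
time_s: 10.58
eef_pos: [0.4907, 0.1142, 0.1882]
eef_rot: [-0.0, 0.602, 0.798, -0.0]
wrist_force: [0.7, 0.3, -7.0]
opening: 0.198
grasp_force: 58.8
```

```bash
python3 - <<'E'
from h import *
o=sensors.get_obs();print(o["eef_pos"],o["wrist_force"],o["torque"])
S=model("scene");D=model("side");W=model("wrist",o)
w=vision.camera("wrist");b=vision.camera("side");s=vision.camera("scene")
for n,i in zip("wbs",(w,b,s)): cv2.imwrite(f"pics/p4{n}.png",i)
e=o["eef_pos"];print([proj(M,e+[0,0,.047]) for M in (S,D,W)])
cr=lambda im,u,v,wd:cv2.resize(im[v:v+wd*3//4,u:u+wd],(400,300),interpolation=cv2.INTER_CUBIC)
cv2.imwrite("pics/c4.png",np.vstack([np.hstack([cv2.resize(w,(400,300)),cr(b,150,130,160)]),np.hstack([cr(s,230,130,160),cr(w,0,0,280)])]))
E
```

```text
[0.4907 0.1142 0.1882] [ 0.659   0.3357 -7.0046] [0.0026 0.0206 0.0112]
[array([324.1501, 154.8881]), array([276.7769, 180.9769]), array([279.6982, 291.988 ])]
```

View pics/c4.png

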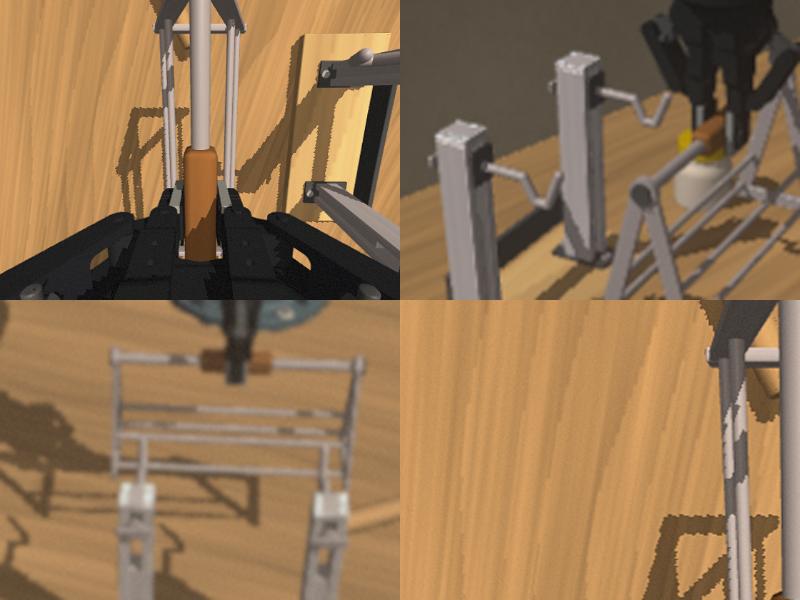

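```bash
python3 - <<'E'
from h import *
S=model("scene");D=model("side")
s=lambda x,y:(230+x/2.5-.3,130+(y-300)/2.5-.3); d=lambda x,y:(150+(x-400)/2.5-.3,130+y/2.5-.3)
print("end+",tri([(S,s(361,365)),(D,d(643,192))]))
print("sleeve",tri([(S,s(236,360)),(D,d(711,133))]))
print("lipL",tri([(S,s(326,446)),(D,d(558,177))]),"lipR",tri([(S,s(143,438)),(D,d(668,96))]))
# hook floor underside heights from the side view: stand x -60, known y
c,n=np.cos(.2775),np.sin(.2775)
for k,y,uv in (("L",.085,(544,203)),("R",-.085,(655,123))):
    f=lambda p:proj(D,[.6545+p[0]*c-y*n,.1603+p[0]*n+y*c,p[1]])-d(*uv)
    print(k,"floor underside x,z",least_squares(f,[-.06,.18]).x)
for k,y,uv in (("L",.085,(558,177)),("R",-.085,(668,96))):
    f=lambda p:proj(D,[.6545+p[0]*c-y*n,.1603+p[0]*n+y*c,p[1]])-d(*uv)
    print(k,"lip x,z",least_squares(f,[-.06,.18]).x)
e=np.array([.4907,.1142,.1882]);print("bar end by eef",e+[-.121*n,.121*c,.047])
E
```

```text
end+ (array([0.4548, 0.2296, 0.2368]), np.float64(0.13170203275961967))
sleeve (array([0.4914, 0.1174, 0.2346]), np.float64(1.8354751075173397))
lipL (array([0.5551, 0.2227, 0.2093]), np.float64(0.42213347963351566)) lipR (array([0.6022, 0.0573, 0.21  ]), np.float64(0.24798625603898472))
L floor underside x,z [-0.0614  0.1801]
R floor underside x,z [-0.0646  0.18  ]
L lip x,z [-0.0761  0.207 ]
R lip x,z [-0.0779  0.2093]
bar end by eef [0.4576 0.2306 0.2352]
```

carry_out(deltas="0 6 0 0 0 0 1; 0 20 0 0 0 0 1; 0 36 0 0 0 0 1; 0 52 0 0 0 0 1; 0 68 0 0 0 0 1; 0 84 0 0 0 0 1; 0 97 0 0 0 0 1; 0 106 0 0 0 0 1; 0 110 0 0 0 0 1; 0 112 0 0 0 0 1; 0 112 0 0 0 0 1; 0 112 0 0 0 0 1")

```text
time_s: 12.22
eef_pos: [0.5982, 0.1447, 0.1885]
eef_rot: [-0.0, 0.603, 0.798, -0.0]
wrist_force: [-0.4, -0.1, -6.7]
opening: 0.199
grasp_force: 59.0
```

```bash
python3 - <<'E'
from h import *
o=sensors.get_obs();print(o["eef_pos"],o["wrist_force"],o["torque"])
b=vision.camera("side");s=vision.camera("scene")
cr=lambda im,u,v,w:cv2.resize(im[v:v+w*3//4,u:u+w],(400,300),interpolation=cv2.INTER_CUBIC)
cv2.imwrite("pics/c5.png",cv2.resize(np.hstack([cr(b,170,130,100),cr(s,250,150,130)]),None,fx=1,fy=1))
e=o["eef_pos"];D=model("side");n,c=np.sin(.2775),np.cos(.2775)
for y in(.121,.085,-.085):print(y,proj(D,e+[-y*n,y*c,.047]))
E
```

```text
[0.5982 0.1447 0.1885] [-0.4085 -0.0559 -6.7185] [-0.0291 -0.0646  0.0503]
0.121 [193.2398 192.7708]
0.085 [204.3744 185.2806]
-0.085 [249.0033 155.4234]
```

View pics/c5.png

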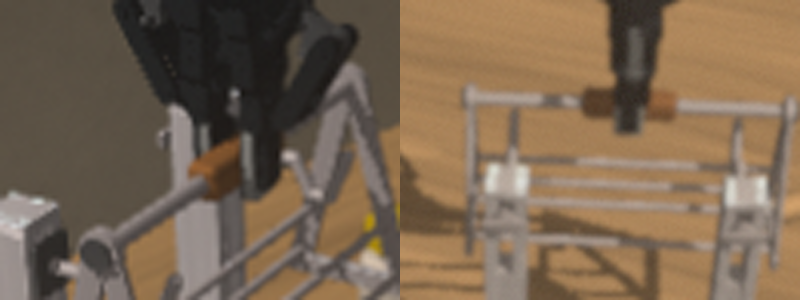

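The bar is over the hooks, with its end cap at side (194.5,192.5) against a predicted (193.2,192.8). I'll descend while feeling for contact.

carry_out(deltas="0 0 2 0 0 0 1; 0 0 6 0 0 0 1; 0 0 11 0 0 0 1; 0 0 16 0 0 0 1; 0 0 21 0 0 0 1; 0 0 25 0 0 0 1; 0 0 28 0 0 0 1; 0 0 30 0 0 0 1; 0 0 30 0 0 0 1; 0 0 30 0 0 0 1")

```text
time_s: 13.58
eef_pos: [0.5987, 0.1448, 0.1586]
eef_rot: [0.0, 0.602, 0.798, 0.0]
wrist_force: [0.5, -0.1, -5.8]
opening: 0.199
grasp_force: 59.0
```

```bash
cat > f.py <<'E'
from h import *
o=sensors.get_obs();t,n=o["torque"],.2775
f=o["wrist_force"]
print("t",o["time_s"],"eef",o["eef_pos"],"F",f,"F along stand x,y",f[0]*np.cos(n)+f[1]*np.sin(n),-f[0]*np.sin(n)+f[1]*np.cos(n),"M about stand x,y",t[0]*np.cos(n)+t[1]*np.sin(n),-t[0]*np.sin(n)+t[1]*np.cos(n))
E
python3 f.py
```

```text
t 13.575 eef [0.5987 0.1448 0.1586] F [ 0.4503 -0.1378 -5.8299] F along stand x,y 0.39528009638497136 -0.25586952375634386 M about stand x,y 0.019308062788128758 -0.006897105052348841
```

carry_out(deltas="0 0 1 0 0 0 1; 0 0 2 0 0 0 1; 0 0 3 0 0 0 1; 0 0 4 0 0 0 1; 0 0 5 0 0 0 1; 0 0 6 0 0 0 1; 0 0 6 0 0 0 1; 0 0 6 0 0 0 1")

```text
time_s: 14.58
eef_pos: [0.5985, 0.1447, 0.1524]
eef_rot: [-0.0, 0.603, 0.798, 0.0]
wrist_force: [-0.6, -0.2, -5.8]
opening: 0.197
grasp_force: 59.0
```

```bash
python3 f.py
```

```text
t 14.575 eef [0.5985 0.1447 0.1524] F [-0.6484 -0.1591 -5.8193] F along stand x,y -0.6671397574191823 0.02460646422634641 M about stand x,y 0.0050127843056923995 0.007891276240744483
```

carry_out(deltas="0 0 0.5 0 0 0 1; 0 0 1 0 0 0 1; 0 0 1.5 0 0 0 1; 0 0 2 0 0 0 1; 0 0 2 0 0 0 1; 0 0 2 0 0 0 1")

```text
time_s: 15.32
eef_pos: [0.5985, 0.1447, 0.1504]
eef_rot: [0.0, 0.603, 0.798, 0.0]
wrist_force: [-0.6, -0.6, -7.1]
opening: 0.202
grasp_force: 59.0
```

carry_out(deltas="0 0 0.5 0 0 0 1; 0 0 1 0 0 0 1; 0 0 1.5 0 0 0 1; 0 0 2 0 0 0 1; 0 0 2 0 0 0 1; 0 0 2 0 0 0 1")

```text
time_s: 16.08
eef_pos: [0.5985, 0.1447, 0.1484]
eef_rot: [0.0, 0.603, 0.798, -0.0]
wrist_force: [-0.4, -0.8, -6.4]
opening: 0.199
grasp_force: 59.0
```

```bash
python3 f.py
```

```text
t 16.075 eef [0.5985 0.1447 0.1484] F [-0.4452 -0.8267 -6.4019] F along stand x,y -0.6546046609847108 -0.6730900197917059 M about stand x,y 0.04606448562807341 0.007068086076632214
```

carry_out(deltas="0 0 0.5 0 0 0 1; 0 0 1 0 0 0 1; 0 0 1 0 0 0 1; 0 0 1 0 0 0 1")

```text
time_s: 16.58
eef_pos: [0.5985, 0.1448, 0.1474]
eef_rot: [-0.0, 0.603, 0.798, -0.0]
wrist_force: [0.5, 0.5, -6.6]
opening: 0.202
grasp_force: 59.0
```

carry_out(deltas="0 0 0.5 0 0 0 1; 0 0 1 0 0 0 1; 0 0 1 0 0 0 1; 0 0 1 0 0 0 1")

```text
time_s: 17.08
eef_pos: [0.5985, 0.1447, 0.1464]
eef_rot: [-0.0, 0.603, 0.798, 0.0]
wrist_force: [-0.5, -0.4, -5.5]
opening: 0.199
grasp_force: 59.0
```

```bash
python3 f.py
```

```text
t 17.075 eef [0.5985 0.1447 0.1464] F [-0.49   -0.3892 -5.4502] F along stand x,y -0.5778660216821568 -0.24009425200317205 M about stand x,y 0.01360470649037191 -0.029707033106212224
```

carry_out(deltas="0 0 0.5 0 0 0 1; 0 0 1 0 0 0 1; 0 0 1 0 0 0 1; 0 0 1 0 0 0 1")

```text
time_s: 17.58
eef_pos: [0.5985, 0.1447, 0.1454]
eef_rot: [0.0, 0.603, 0.798, 0.0]
wrist_force: [0.7, -0.2, -7.0]
opening: 0.204
grasp_force: 59.0
```

```bash
python3 f.py
```

```text
t 17.575 eef [0.5985 0.1447 0.1454] F [ 0.6838 -0.2181 -7.0128] F along stand x,y 0.5979148908445988 -0.39711627367671454 M about stand x,y -0.00039259038347509977 0.0017702838098541532
```

carry_out(deltas="0 0 0.5 0 0 0 1; 0 0 1 0 0 0 1; 0 0 1 0 0 0 1; 0 0 1 0 0 0 1")

```text
time_s: 18.08
eef_pos: [0.5986, 0.1447, 0.1444]
eef_rot: [0.0, 0.603, 0.798, 0.0]
wrist_force: [0.1, -0.7, -6.3]
opening: 0.193
grasp_force: 59.0
```

```bash
python3 f.py
```

```text
t 18.075 eef [0.5986 0.1447 0.1444] F [ 0.0994 -0.6558 -6.3238] F along stand x,y -0.08404265019155 -0.6579022022108081 M about stand x,y -0.00033675829440070644 -0.030668978281554262
```

carry_out(deltas="0 0 0.5 0 0 0 1; 0 0 1 0 0 0 1; 0 0 1 0 0 0 1; 0 0 1 0 0 0 1")

```text
time_s: 18.58
eef_pos: [0.5987, 0.1447, 0.1435]
eef_rot: [0.0, 0.603, 0.798, 0.0]
wrist_force: [0.9, 0.2, -4.7]
opening: 0.197
grasp_force: 59.1
```

```bash
python3 f.py
```

```text
t 18.575 eef [0.5987 0.1447 0.1435] F [ 0.8881  0.2146 -4.6547] F along stand x,y 0.9129467525099716 -0.03687054107527024 M about stand x,y 0.046921293194577766 -0.16939435559909055
```

carry_out(deltas="0 0 0.5 0 0 0 1; 0 0 1 0 0 0 1; 0 0 1 0 0 0 1")

```text
time_s: 18.95
eef_pos: [0.599, 0.1448, 0.1427]
eef_rot: [0.0, 0.603, 0.798, 0.0]
wrist_force: [3.0, 0.2, -4.6]
opening: 0.197
grasp_force: 59.3
```

```bash
python3 f.py
```

```text
t 18.95 eef [0.599  0.1448 0.1427] F [ 2.9804  0.2234 -4.5958] F along stand x,y 2.927593389924093 -0.6016551360484887 M about stand x,y 0.022978030028362864 -0.4379728607237371
```

The contact pushes the tool along stand +x: 2.9 N sideways and about 2 N up. The bar is riding the lip-side slope of both hooks, so I'll raise it 1 mm and shift it 3 mm toward the uprights.

carry_out(deltas="0 1 -1 0 0 0 1; 0 2 -1 0 0 0 1; 0 3 -1 0 0 0 1; 0 3 -1 0 0 0 1")

```text
time_s: 19.45
eef_pos: [0.601, 0.1455, 0.143]
eef_rot: [-0.0, 0.603, 0.798, -0.0]
wrist_force: [-0.1, -0.7, -6.7]
opening: 0.197
grasp_force: 59.0
```

```bash
python3 f.py
```

```text
t 19.45 eef [0.601  0.1455 0.143 ] F [-0.0775 -0.7446 -6.6587] F along stand x,y -0.27848827567851964 -0.6948844759481246 M about stand x,y -0.004840418974797155 0.08853009380386033
```

carry_out(deltas="0 0 0.5 0 0 0 1; 0 0 1 0 0 0 1; 0 0 1 0 0 0 1")

```text
time_s: 19.82
eef_pos: [0.6013, 0.1456, 0.1426]
eef_rot: [-0.0, 0.603, 0.798, -0.0]
wrist_force: [-2.0, -0.3, -4.7]
opening: 0.201
grasp_force: 59.3
```

```bash
python3 f.py
```

```text
t 19.825 eef [0.6013 0.1456 0.1426] F [-1.9956 -0.2649 -4.7197] F along stand x,y -1.9918529094279707 0.2919828002423732 M about stand x,y -0.03834347994183081 0.33627741200130357
```

Now the inner side touches, so the throat centre lies between the two. I'll go back about 1.3 mm.

carry_out(deltas="0 -0.7 -0.5 0 0 0 1; 0 -1.3 -0.5 0 0 0 1; 0 -1.3 0 0 0 0 1; 0 -1.3 0 0 0 0 1")

```text
time_s: 20.32
eef_pos: [0.6001, 0.1452, 0.1422]
eef_rot: [-0.0, 0.603, 0.798, -0.0]
wrist_force: [0.1, -0.6, -7.0]
opening: 0.198
grasp_force: 59.0
```

```bash
python3 f.py
```

```text
t 20.325 eef [0.6001 0.1452 0.1422] F [ 0.1473 -0.6184 -7.0436] F along stand x,y -0.02772520646090673 -0.6351313752375668 M about stand x,y -0.02670394660336722 0.004958202499211501
```

carry_out(deltas="0 0 0.5 0 0 0 1; 0 0 1 0 0 0 1; 0 0 1 0 0 0 1")

```text
time_s: 20.7
eef_pos: [0.6001, 0.1452, 0.1413]
eef_rot: [-0.0, 0.603, 0.798, -0.0]
wrist_force: [-0.5, -0.3, -6.5]
opening: 0.203
grasp_force: 59.0
```

```bash
python3 f.py
```

```text
t 20.7 eef [0.6001 0.1452 0.1413] F [-0.5258 -0.3312 -6.5074] F along stand x,y -0.5964429403455582 -0.17442878934088163 M about stand x,y 0.003489713313190633 0.023636545391959682
```

Clear and centred. I'll continue in small steps.

carry_out(deltas="0 0 0.5 0 0 0 1; 0 0 1 0 0 0 1; 0 0 1 0 0 0 1")

```text
time_s: 21.08
eef_pos: [0.6002, 0.1452, 0.1409]
eef_rot: [0.0, 0.603, 0.798, 0.0]
wrist_force: [-2.7, 0.2, -1.7]
opening: 0.199
grasp_force: 59.6
```

```bash
python3 f.py
```

```text
t 21.075 eef [0.6002 0.1452 0.1409] F [-2.6594  0.195  -1.7213] F along stand x,y -2.504240436092468 0.9160406148857235 M about stand x,y -0.008037902041098444 0.3121158130949894
```

carry_out(deltas="0 0 0.5 0 0 0 1; 0 0 1 0 0 0 1; 0 0 1 0 0 0 1")

```text
time_s: 21.45
eef_pos: [0.6003, 0.1452, 0.1406]
eef_rot: [0.0, 0.602, 0.798, 0.0]
wrist_force: [-5.4, 0.1, 4.9]
opening: 0.202
grasp_force: 60.8
```

```bash
python3 f.py
```

```text
t 21.45 eef [0.6003 0.1452 0.1406] F [-5.4367  0.1124  4.8566] F along stand x,y -5.197922768093494 1.5975290173893661 M about stand x,y 0.07479075512723851 0.810866685417725
```

Both hooks are loaded (moment about x is near zero), but there is some wedging on the inner slope. I'll ease back 0.8 mm in x and up 0.5 mm.

carry_out(deltas="0 0 -0.5 0 0 0 1; 0 -0.4 -0.5 0 0 0 1; 0 -0.8 -0.5 0 0 0 1; 0 -0.8 -0.5 0 0 0 1")

```text
time_s: 21.95
eef_pos: [0.6002, 0.1452, 0.1406]
eef_rot: [0.001, 0.602, 0.798, 0.001]
wrist_force: [-0.2, 1.5, 5.1]
opening: 0.198
grasp_force: 60.5
```

```bash
python3 f.py
```

```text
t 21.95 eef [0.6002 0.1452 0.1406] F [-0.2072  1.4707  5.1065] F along stand x,y 0.20366747966425464 1.47122131001474 M about stand x,y 0.12377982819942182 0.08410831250045846
```

carry_out(deltas="0 0 -0.2 0 0 0 1; 0 0 -0.4 0 0 0 1; 0 0 -0.4 0 0 0 1; 0 0 -0.4 0 0 0 1")

```text
time_s: 22.45
eef_pos: [0.6001, 0.1451, 0.1406]
eef_rot: [0.001, 0.603, 0.798, 0.001]
wrist_force: [3.2, 1.2, 2.7]
opening: 0.198
grasp_force: 60.5
```

```bash
python3 f.py
```

```text
t 22.45 eef [0.6001 0.1451 0.1406] F [3.2445 1.1862 2.6654] F along stand x,y 3.445371384872318 0.251984232763353 M about stand x,y 0.12377640721626137 -0.6524676399487396
```

carry_out(deltas="0 0.3 -0.3 0 0 0 1; 0 0.5 -0.3 0 0 0 1; 0 0.5 -0.3 0 0 0 1; 0 0.5 -0.3 0 0 0 1")

```text
time_s: 22.95
eef_pos: [0.6, 0.1451, 0.1406]
eef_rot: [0.0, 0.603, 0.798, 0.0]
wrist_force: [3.6, 1.8, 3.3]
opening: 0.199
grasp_force: 60.4
```

```bash
python3 f.py
```

```text
t 22.95 eef [0.6    0.1451 0.1406] F [3.5908 1.8407 3.2892] F along stand x,y 3.957733307042939 0.7865961128597104 M about stand x,y 0.05501880401273318 -0.745866909192712
```

carry_out(deltas="0 0.3 -0.3 0 0 0 1; 0 0.4 -0.4 0 0 0 1; 0 0.4 -0.4 0 0 0 1; 0 0.4 -0.4 0 0 0 1; 0 0.4 -0.4 0 0 0 1; 0 0.4 -0.4 0 0 0 1")

```text
time_s: 23.7
eef_pos: [0.6, 0.1452, 0.1407]
eef_rot: [-0.0, 0.603, 0.798, -0.0]
wrist_force: [2.0, 0.9, 0.5]
opening: 0.197
grasp_force: 60.0
```

```bash
python3 f.py
```

```text
t 23.7 eef [0.6    0.1452 0.1407] F [2.0488 0.9252 0.4773] F along stand x,y 2.223876484177901 0.32853047195387186 M about stand x,y 0.014724271173802511 -0.5144299378271986
```

carry_out(deltas="0 0.4 0 0 0 0 1; 0 0.4 0 0 0 0 1; 0 0.4 0 0 0 0 1; 0 0.4 0 0 0 0 1; 0 0.4 0 0 0 0 1; 0 0.4 0 0 0 0 1")

```text
time_s: 24.45
eef_pos: [0.6001, 0.1452, 0.1407]
eef_rot: [-0.0, 0.602, 0.798, -0.0]
wrist_force: [-1.6, -0.9, 0.8]
opening: 0.2
grasp_force: 60.0
```

```bash
python3 f.py
```

```text
t 24.45 eef [0.6001 0.1452 0.1407] F [-1.6331 -0.9477  0.7597] F along stand x,y -1.8302090225093846 -0.4640333977545443 M about stand x,y -0.165729851666074 0.34291074201363486
```

Both hooks carry the weight: about 7 N in total, roughly balanced and at rest. I'll release slowly.

carry_out(deltas="0 -0.1 0 0 0 0 0.80; 0 -0.2 0 0 0 0 0.79; 0 -0.2 0 0 0 0 0.78; 0 -0.2 0 0 0 0 0.76; 0 -0.2 0 0 0 0 0.72; 0 -0.2 0 0 0 0 0.68; 0 -0.2 0 0 0 0 0.6; 0 -0.2 0 0 0 0 0.5; 0 -0.2 0 0 0 0 0.5; 0 -0.2 0 0 0 0 0.5")

```text
time_s: 25.7
eef_pos: [0.6004, 0.1453, 0.141]
eef_rot: [-0.0, 0.602, 0.798, 0.0]
wrist_force: [0.3, 1.0, 0.2]
opening: 0.501
grasp_force: 0.0
```

```bash
python3 f.py; python3 - <<'E'
from h import *
b=vision.camera("side");s=vision.camera("scene")
cr=lambda im,u,v,w:cv2.resize(im[v:v+w*3//4,u:u+w],(400,300),interpolation=cv2.INTER_CUBIC)
cv2.imwrite("pics/c6.png",np.hstack([cr(b,150,130,160),cr(s,230,130,160)]))
E
```

```text
t 25.7 eef [0.6004 0.1453 0.141 ] F [0.2779 0.9563 0.209 ] F along stand x,y 0.5292071256978423 0.8435889987313068 M about stand x,y 0.054673146309087 -0.008082584855370768
```

View pics/c6.png

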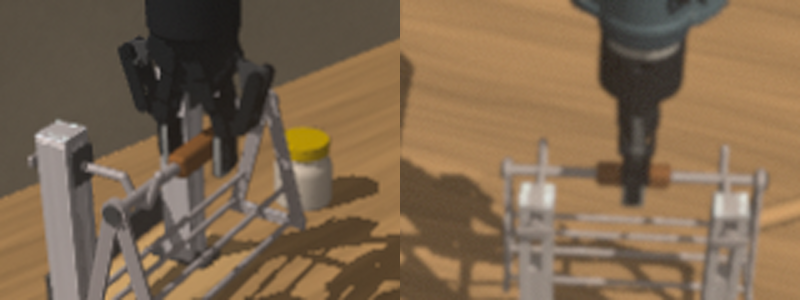

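The rack hangs in both hooks and the fingers are free (opening 0.50, no force). I'll withdraw straight up.

carry_out(deltas="0 0 -3 0 0 0 0.45; 0 0 -8 0 0 0 0.4; 0 0 -15 0 0 0 0.4; 0 0 -25 0 0 0 0.4; 0 0 -40 0 0 0 0.4; 0 0 -60 0 0 0 0.4; 0 0 -80 0 0 0 0.4; 0 0 -100 0 0 0 0.4; 0 0 -115 0 0 0 0.4; 0 0 -120 0 0 0 0.4; 0 0 -120 0 0 0 0.4; 0 0 -120 0 0 0 0.4")

```text
time_s: 27.3
eef_pos: [0.5999, 0.1453, 0.2599]
eef_rot: [-0.001, 0.603, 0.798, -0.001]
wrist_force: [0.7, -0.3, 0.4]
opening: 0.601
grasp_force: 0.0
```

carry_out(deltas="0 0 0 0 0 0 0.4; 0 0 0 0 0 0 0.4; 0 0 0 0 0 0 0.4; 0 0 0 0 0 0 0.4; 0 0 0 0 0 0 0.4; 0 0 0 0 0 0 0.4; 0 0 0 0 0 0 0.4; 0 0 0 0 0 0 0.4")

```text
time_s: 28.3
eef_pos: [0.6004, 0.1453, 0.261]
eef_rot: [0.0, 0.603, 0.798, -0.0]
wrist_force: [-0.8, 0.6, -0.1]
opening: 0.597
grasp_force: 0.0
```

```bash
python3 - <<'E'
from h import *
a=vision.camera("side").astype(int);p=vision.camera("side").astype(int)
print("motion px diff",(abs(a-p).max(2)[130:300,150:320]>40).sum())
from bench import ctrl
print(ctrl.hand_in())
E
```

```text
motion px diff 0
the job is handed in; nothing more can be done
None
```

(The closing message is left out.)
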